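Find the soft corner of a jig plate and drop its shim

TASK

The jig plate on the dark mat rocks because the rubber cup under one of its feet has gone soft: press down on its corners with the fingertips until you find the one that sinks and springs back, then press that corner's flip-down shim (the raised lever with the red tab) flat, leaving the other three shims raised. Finish with the fingertips pressing that same corner firmly, about 12 N, so that the shim is seen to carry it: the program ends while still holding that push. Only press: do not pick up or shove the plate, and leave everything else where it is.

Things in the scene. Friction and masses are not known exactly. Their poses are not given: they have to be found in the camera images.
- jig_plate: aluminium jig plate, 220 x 220 x 12 mm, 2.2 kg, loose on four rubber feet in black rubber cups on a dark mat. A steel shaft in two black rubber blocks runs along its x, up to 35 mm above its top face, |y| < 30 mm. Origin: centre of the plate, at its foot soles, 9 mm above the bench; top face at local z = 30 mm. x away from the robot, y left (yaw within 0.25), z up
- bench_mat: dark square mat, 260 x 260 x 3 mm, fixed, under the plate and in line with it; origin at the centre of its underside. Of the four foot cups on it one is perished: the plate's corner there sinks 3.5 to 4 mm when pressed (starts at about 5 N, fully down at about 9 N) and springs back; the other three corners are hard. All four look alike
- corner_1 (a point): top of the dark button-head screw (17 mm wide) over the plate's foot at its far left (+x, +y) corner, 4 mm above the top face, at local (+85, +85) mm: the place to press this corner
- corner_2 (a point): top of the dark button-head screw (17 mm wide) over the plate's foot at its far right (+x, -y) corner, 4 mm above the top face, at local (+85, -85) mm: the place to press this corner
- corner_3 (a point): top of the dark button-head screw (17 mm wide) over the plate's foot at its near left (-x, +y) corner, 4 mm above the top face, at local (-85, +85) mm: the place to press this corner
- corner_4 (a point): top of the dark button-head screw (17 mm wide) over the plate's foot at its near right (-x, -y) corner, 4 mm above the top face, at local (-85, -85) mm: the place to press this corner
- shim_1 (a joint): flip-down shim of the far left (+x, +y) corner, hinge angle (rad): 0 = raised 35 degrees, 0.61 = pressed flat at its stop, tab 4 mm above the plate's top. Starts at 0 to 0.1; needs about 2 N on the tab, stays where left. Pivot at local (+78, +119.5, 23) mm, axis along local y; lever 13 mm wide, rising towards the middle of that side. Flat, its cam nose is 1 mm off the mat and catches the corner
- tab_1 (a point): centre of the upper face of the red tab (18 x 14 mm) at the end of shim 1's lever, 46 mm from the pivot; pressed flat it lies at local (+32, +119.5, 34) mm
- shim_2 (a joint): flip-down shim of the far right (+x, -y) corner, hinge angle (rad): 0 = raised 35 degrees, 0.61 = pressed flat at its stop, tab 4 mm above the plate's top. Starts at 0 to 0.1; needs about 2 N on the tab, stays where left. Pivot at local (+78, -119.5, 23) mm, axis along local y; lever 13 mm wide, rising towards the middle of that side. Flat, its cam nose is 1 mm off the mat and catches the corner
- tab_2 (a point): centre of the upper face of the red tab (18 x 14 mm) at the end of shim 2's lever, 46 mm from the pivot; pressed flat it lies at local (+32, -119.5, 34) mm
- shim_3 (a joint): flip-down shim of the near left (-x, +y) corner, hinge angle (rad): 0 = raised 35 degrees, 0.61 = pressed flat at its stop, tab 4 mm above the plate's top. Starts at 0 to 0.1; needs about 2 N on the tab, stays where left. Pivot at local (-78, +119.5, 23) mm, axis along local y; lever 13 mm wide, rising towards the middle of that side. Flat, its cam nose is 1 mm off the mat and catches the corner
- tab_3 (a point): centre of the upper face of the red tab (18 x 14 mm) at the end of shim 3's lever, 46 mm from the pivot; pressed flat it lies at local (-32, +119.5, 34) mm
- shim_4 (a joint): flip-down shim of the near right (-x, -y) corner, hinge angle (rad): 0 = raised 35 degrees, 0.61 = pressed flat at its stop, tab 4 mm above the plate's top. Starts at 0 to 0.1; needs about 2 N on the tab, stays where left. Pivot at local (-78, -119.5, 23) mm, axis along local y; lever 13 mm wide, rising towards the middle of that side. Flat, its cam nose is 1 mm off the mat and catches the corner
- tab_4 (a point): centre of the upper face of the red tab (18 x 14 mm) at the end of shim 4's lever, 46 mm from the pivot; pressed flat it lies at local (-32, -119.5, 34) mm
- yellow_clip: small yellow clip, 26 x 48 x 14 mm, lying loose on the plate; leave it there (origin: centre of its underside)
- red_ferrule: red plastic ferrule, 14 mm wide, 22 mm high, standing loose on the plate; leave it there (origin: centre of its underside)
- screwdriver_red: red-handled screwdriver, 195 mm long, lying on the bench left of the plate (origin: centre of its underside)
- hex_keys: folding hex key set with a red case, 86 x 31 x 22 mm, on the bench right of the plate (origin: centre of its underside)
- epoxy_a: white bottle with blue cap, 42 mm wide, 115 mm high, right of the plate (origin: centre of its underside)
- epoxy_b: white bottle with orange cap, 42 mm wide, 115 mm high, right of the plate (origin: centre of its underside)
- iron_head: forged iron club head, 79 x 88 x 11 mm, lying right of the plate (origin: centre of its underside)

How it is judged:
By the outcome, as a careful person would: the job done as asked, in the order asked, and still so for the second after the job is handed in, while the arm keeps its last pose, push and grip.
It also fails if it takes over 56 s, if anything falls off the work surface, if the arm or the gripper's body presses on something with over 40 N, if the wrist force passes 120 N, or if a joint passes its speed limit or range.

ROBOT

A 6-joint arm with a two-finger parallel gripper is mounted at the origin on a cart in front of the work surface, level with it; the furniture and walls round the work are solid. World frame = base frame: x ahead of the robot, y to its left, z up, the work surface at z = 0. Lengths are in m, angles in rad, forces in N, time in s.
With the tool pointing down it reaches from about 0.25 to 0.725 m from the base axis. Payload 4 kg.
Tool frame: the origin (TCP) lies midway between the tips of the shut fingers; the grasp point (between the pads) lies 19 mm behind it; z points along the fingers, y is the line along which they close (so a half turn about z gives the same grasp; the last joint's range is limited). The gripper opens to 85 mm and grips with 20 to 120 N. Pads are 22 mm wide; open, the fingers measure 114 mm over their backs; the gripper's body (76 mm by 85 mm) begins 54 mm behind the grasp point. The pads swing forward as they close: fully open they stand 13 mm farther back than shut.
Start: joints at [-1.181, 0.241, 0.005, 1.335, 0, 1.571], TCP at [0.19, -0.462, 0.231] pointing down, gripper open.
Joint ranges: [-2.72, 2.72], [-1.05, 1.87], [-1.09, 1.28], [-1.99, 2.15], [-1.42, 1.44], [-3.14, 3.14]. Speed limits (rad/s): [2.79, 2.79, 3.14, 3.14, 3.14, 3.14].

INTERFACE

Orientations are given as a unit quaternion [x, y, z, w].
In Python, from workcell import bot, camera, job_done gives the robot as it stands.
- The arm moves only by the tool carry_out, never from a script. Its argument "plan" is a list of rows, each an object of numbers: "dx", "dy", "dz": the shift along the tool's x, y, z in mm; "twist": the turn about the tool's z in degrees; "fingers": the closure, from -1 (fully open) to 1 (shut). In form: [{"dx": .., "dy": .., "dz": .., "twist": .., "fingers": ..}, ...]. A call has exactly 5 rows; each row is the pose to reach, as a shift and turn from the pose commanded when the call began, along the tool's axes at that moment; what a row does not reach only later rows make up. A row lasts 1/12 s, in which the tool goes at most 41.7 mm and 7.16 degrees, less where a joint would pass 70% of its speed; a pose out of reach is approached as far as the arm can. A call with a gripper value outside its range is refused whole. The fingers move at their own pace and stop on an object; the grip force is fixed at half the most. Time passes only in rows, so rows that repeat a pose let the fingers close, or fill a call up. It gives the time, the measured TCP pose, the force, the opening and the grip force at its end, in the units of the state.
- bot.get_obs(): the state, without advancing time (a new reading comes with each control period).
- camera(name): name is "scene" or "top" or "wrist"; returns a dict with "image" (384x512x3 uint8, red, green, blue), "intrinsics" (3x3 intrinsics, pixels), "distortion" ([k1, k2, p1, p2, k3] as OpenCV has them; the pictures are not rectified), "eye" and "attitude" of the camera in the world. Camera axes: x right, y down, z forward; pixel columns grow to the right and rows downward; lengths in m; the calibration is good to about 2 mm. A picture is of the moment at which its call begins. There is no depth.
- job_done(): hands the job in; it is judged then, once.
The state is a dict: "clock": time; "joint_pos": joint angles; "joint_vel": joint speeds; "tau": joint torques, N m; "eef_pos": TCP position; "tool_rot": TCP orientation; "ft_force": force on the tool from outside, world axes, zero at the start; "ft_torque": the same for the moment, N m; "grip_width": finger opening in m; "grasp_force": force on a finger pad.
Only numpy, scipy, OpenCV 4.12 (cv2) and the standard library are available. Lean on these libraries where they do the work, as an engineer would, in place of code of your own. Each camera call takes 0.05 s, during which the arm holds its last target. There are 200 camera calls.

## Working session

There is one attempt and no reset: what is moved stays moved. The work goes in short steps, Python scripts to look and compute and a tool call to move; the robot and the scene stay as the last step left them, time stands still between calls to the robot, and variables do not carry over. Pictures are saved under pics/ and viewed, at most 10 in all, crops included, and the job is handed in when it is done.

Besides the shell and the picture viewer there is one more tool, called after "Emit:" as name([rows], argument=value, ...), one row to a line, values as JSON. carry_out: Moves the arm, as the interface text tells. Its arguments: {"type":"object","properties":{"plan":{"type":"array","items":{"type":"object","properties":{"dx":{"type":"number"},"dy":{"type":"number"},"dz":{"type":"number"},"twist":{"type":"number"},"fingers":{"type":"number"}}}}},"required":["plan"]}

```bash
mkdir -p pics; ls; cat > h.py <<'E'
import numpy as np, cv2
from scipy.spatial.transform import Rotation as R
from workcell import bot, camera, job_done
def att(c):
    a=np.array(c["attitude"],float)
    return a if a.shape==(3,3) else R.from_quat(a).as_matrix()
def ray(c,uv,z):
    p=cv2.undistortPoints(np.float32(uv).reshape(-1,1,2),np.array(c["intrinsics"]),np.array(c["distortion"])).reshape(-1,2)
    d=np.c_[p,np.ones(len(p))]@att(c).T; e=np.array(c["eye"])
    return e+d*((z-e[2])/d[:,2])[:,None]
def proj(c,P):
    A=att(c); rv=cv2.Rodrigues(A.T)[0]
    return cv2.projectPoints(np.float64(P).reshape(-1,1,3),rv,-A.T@np.array(c["eye"]),np.array(c["intrinsics"]),np.array(c["distortion"]))[0].reshape(-1,2)
E
python3 - <<'E'
from h import *
c=camera("top"); print({k:v for k,v in c.items() if k!="image"})
s=camera("scene")
for n,k in (("top",c),("scene",s)): cv2.imwrite(f"pics/{n}0.png",k["image"][:,:,::-1])
o=bot.get_obs(); print(o)
h=cv2.cvtColor(c["image"],cv2.COLOR_RGB2HSV)
m=(((h[:,:,0]<8)|(h[:,:,0]>172))&(h[:,:,1]>140)&(h[:,:,2]>70)).astype(np.uint8)
n,l,st,ce=cv2.connectedComponentsWithStats(m)
for i in range(1,n):
    if st[i,4]>15: print(st[i],ce[i],ray(c,ce[i],.06)[0])
E
```

```text
pics
{'intrinsics': array([[409.05702067,   0.        , 246.01530885],
       [  0.        , 409.05702067, 189.05774043],
       [  0.        ,   0.        ,   1.        ]]), 'distortion': array([-0.0516583,  0.       ,  0.       ,  0.       ,  0.       ]), 'eye': array([ 0.34523668, -0.00226757,  1.05135606]), 'attitude': array([ 0.71105034, -0.6963444 ,  0.07017681, -0.0677282 ])}
{'clock': 0.1, 'joint_pos': array([-1.18099777e+00,  2.41389192e-01,  3.84893091e-03,  1.33519313e+00,
       -2.31424205e-05,  1.57078093e+00]), 'joint_vel': array([ 4.85840961e-04, -2.07697358e-05,  1.71089128e-03,  9.77452964e-04,
       -1.05891658e-03, -1.30438580e-03]), 'tau': array([ 1.11941277e-03, -3.73136902e+01,  2.53010774e+01,  1.08423375e-02,
        2.08534357e-04, -1.00619016e-05]), 'eef_pos': array([ 0.18977856, -0.46196973,  0.2304724 ]), 'tool_rot': array([ 9.81065228e-01,  1.93675191e-01, -1.98917910e-04, -9.47953965e-04]), 'ft_force': array([-0.4156275 , -0.0884704 ,  0.63143839]), 'ft_torque': array([0.01187486, 0.01978505, 0.02814674]), 'grasp_force': 0.0, 'grip_width': 0.08562236310238608}
[485 122  14  22 160] [493.81875 133.30625] [ 0.70318392 -0.64572838  0.06      ]
[182 169   7   8  43] [185.06976744 172.58139535] [0.57999308 0.14895638 0.06      ]
[279 171   7   6  40] [282.15 173.5 ] [ 0.58285202 -0.09291295  0.06      ]
[466 191   4   8  30] [467.5 194.5] [ 0.53941157 -0.55995969  0.06      ]
[181 203   7   8  49] [183.85714286 206.83673469] [0.49374424 0.14768333 0.06      ]
[279 205   7   7  47] [282.12765957 208.        ] [ 0.49600277 -0.09313962  0.06      ]
[109 209  39  11 386] [128.61139896 214.26943005] [0.47235687 0.28233182 0.06      ]
[329 222  10  34  85] [333.57647059 238.78823529] [ 0.4231673  -0.21829687  0.06      ]
[318 224  10  33  90] [322.27777778 240.65555556] [ 0.41816006 -0.1907333   0.06      ]
[411 319  16  22 225] [418.23111111 329.96888889] [ 0.21220593 -0.4156913   0.06      ]
```

View pics/top0.png

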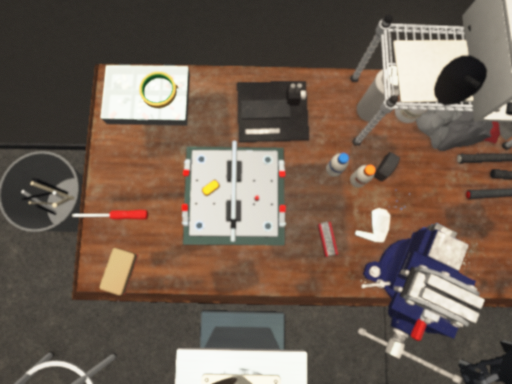

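View pics/scene0.png

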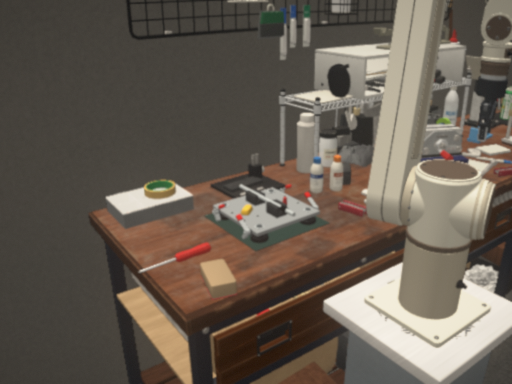

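The top view shows the plate centred near pixel (234,194). Its red tabs are near (185,173), (282,173), (184,207) and (282,208), with the dark screws inboard of its corners. The clip is at (210,187) and the ferrule at (256,198). Next I measure the screws.

```bash
python3 - <<'E'
from h import *
c=camera("top"); im=c["image"]
t=ray(c,[[185.07,172.58],[282.15,173.5],[183.86,206.84],[282.13,208]],.066)[:,:2]
ctr=t.mean(0); yv=(t[0]-t[1]+t[2]-t[3]); yaw=np.arctan2(-yv[0],yv[1]); print("tabs",ctr,yaw, np.linalg.norm(t[0]-t[1]),np.linalg.norm(t[0]-t[2]))
L=np.array([[85,85],[85,-85],[-85,85],[-85,-85]])/1000
r=np.array([[np.cos(yaw),-np.sin(yaw)],[np.sin(yaw),np.cos(yaw)]])
g=cv2.cvtColor(im,cv2.COLOR_RGB2GRAY).astype(float); found=[]
for q in L:
    P=np.r_[ctr+r@q,.043]; u,v=np.round(proj(c,P)[0]).astype(int)
    w=g[v-7:v+8,u-7:u+8]; m=(w<120).astype(np.uint8)
    n,l,st,ce=cv2.connectedComponentsWithStats(m)
    for i in range(1,n):
        if 8<st[i,4]<80:
            uv=ce[i]+[u-7,v-7]; print(q,(u,v),st[i],uv,ray(c,uv,.043)[0])
x0,y0,x1,y1=165,130,305,250
cv2.imwrite("pics/crop.png",cv2.resize(im[y0:y1,x0:x1,::-1],None,fx=5,fy=5,interpolation=cv2.INTER_CUBIC))
E
```

```text
tabs [0.53697941 0.02746236] 0.010610861059480937 0.2404217809277363 0.08574770597473841
```

View pics/crop.png

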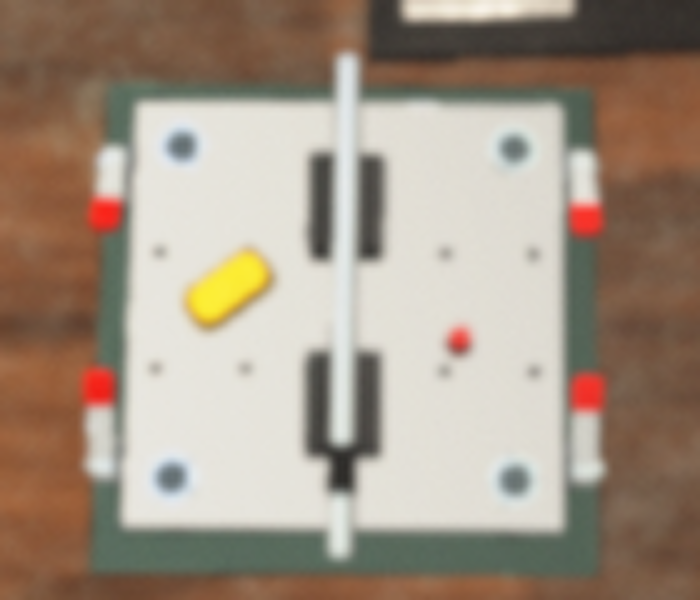

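The crop shows the four screws at crop pixels (181,146), (514,149), (171,478) and (515,481). The shaft runs down the middle, and the clip and ferrule are both well inboard of the screws.

```bash
python3 - <<'E'
from h import *
c=camera("top"); g=cv2.cvtColor(c["image"],cv2.COLOR_RGB2GRAY).astype(float)
pts=[]
for x,y in [(181,146),(514,149),(171,478),(515,481)]:
    u,v=int(round(165+x/5-.4)),int(round(130+y/5-.4))
    w=g[v-5:v+6,u-5:u+6]; k=np.clip(195-w,0,None); yy,xx=np.mgrid[-5:6,-5:6]
    pts.append([u+(k*xx).sum()/k.sum(),v+(k*yy).sum()/k.sum()])
P=ray(c,pts,.043); print(np.round(pts,1),P)
L=np.array([[85,85,0],[85,-85,0],[-85,85,0],[-85,-85,0]])/1000
ctr=P.mean(0); rot,rs=R.align_vectors(P-ctr,L); yaw=rot.as_euler('xyz')[2]
F=rot.apply(L)+ctr; print(ctr,yaw,np.linalg.norm(F-P,axis=1))
print("fit",F)
T=np.array([[32,119.5,0],[32,-119.5,0],[-32,119.5,0],[-32,-119.5,0]])/1000
print("tabs flat",rot.apply(T)+ctr)
o=bot.get_obs(); M=R.from_quat(o["tool_rot"]).as_matrix(); print(M)
print("shift tool mm to corners at z=.10",np.round((np.c_[F[:,:2],[.1]*4]-o["eef_pos"])@M*1000,1))
E
```

```text
[[200.9 158.7]
 [267.4 159.3]
 [198.8 225. ]
 [267.5 225.6]] [[ 0.62112892  0.11290828  0.043     ]
 [ 0.62330685 -0.05665135  0.043     ]
 [ 0.45166916  0.11106474  0.043     ]
 [ 0.45383144 -0.05872688  0.043     ]]
[0.53748409 0.0271487  0.043     ] 0.01217605800652593 [0.00041345 0.00025996 0.00021794 0.00034224]
fit [[ 0.62144285  0.11317734  0.043     ]
 [ 0.62351273 -0.05681006  0.043     ]
 [ 0.45145545  0.11110746  0.043     ]
 [ 0.45352533 -0.05887994  0.043     ]]
tabs flat [[ 0.56802672  0.14702946  0.043     ]
 [ 0.57093672 -0.09195282  0.043     ]
 [ 0.50403146  0.14625022  0.043     ]
 [ 0.50694147 -0.09273207  0.043     ]]
[[ 9.24973435e-01  3.80031436e-01 -5.01151317e-04]
 [ 3.80031767e-01 -9.24972666e-01  1.19320774e-03]
 [-1.00948172e-05 -1.29413889e-03 -9.99999163e-01]]
shift tool mm to corners at z=.10 [[ 617.8 -368.   131.2]
 [ 555.1 -210.   131. ]
 [ 459.8 -430.7  131.3]
 [ 397.1 -272.7  131.1]]
```

Emit:
carry_out([
  {"dz": -40,"fingers": 1},
  {"dz": -80,"fingers": 1},
  {"dz": -110,"fingers": 1,"twist": -6},
  {"dz": -110,"dx": 20,"dy": -14,"fingers": 1,"twist": -12},
  {"dz": -110,"dx": 50,"dy": -35,"fingers": 1,"twist": -18},
])

```text
$.plan[0]: bad value
```

```bash
cat >> h.py <<'E'
F=np.array([[.62144,.11318],[.62351,-.05681],[.45146,.11111],[.45353,-.05888]])
T=np.array([[.56803,.14703],[.57094,-.09195],[.50403,.14625],[.50694,-.09273]])
def go(xy,z):
    o=bot.get_obs(); M=R.from_quat(o["tool_rot"]).as_matrix()
    return np.round((np.r_[xy,z]-o["eef_pos"])@M*1000,1), "yaw",round(np.degrees(np.arctan2(M[1,0],M[0,0])),2)
E
python3 - <<'E'
from h import *
o=bot.get_obs(); print(o["clock"],o["joint_pos"],o["eef_pos"],o["grip_width"],go(F[3],.2))
s=camera("wrist"); cv2.imwrite("pics/w1.png",s["image"][:,:,::-1])
c=camera("top"); cv2.imwrite("pics/t1.png",c["image"][:,:,::-1])
E
```

```text
0.2 [-1.18096981e+00  2.41163723e-01  4.25259610e-03  1.33517934e+00
 -1.01001454e-05  1.57079222e+00] [ 0.18987318 -0.46215287  0.23073909] 0.0854338194632414 (array([ 397.1, -272.8,   31.1]), 'yaw', np.float64(22.34))
```

View pics/t1.png

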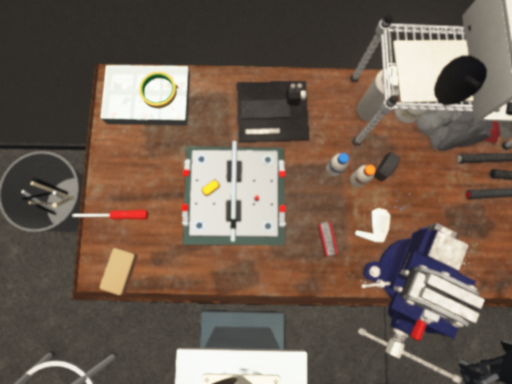

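The call was refused because every field is required, so nothing moved. The picture is unchanged: the vise is at about (430,285) and the gripper at (480,365). I'll go up first to clear the vise.

Emit:
carry_out([
  {"dx": 0,"dy": 0,"dz": -40,"twist": 0,"fingers": 1},
  {"dx": 0,"dy": 0,"dz": -80,"twist": 0,"fingers": 1},
  {"dx": 0,"dy": 0,"dz": -110,"twist": -6,"fingers": 1},
  {"dx": 20,"dy": -14,"dz": -110,"twist": -12,"fingers": 1},
  {"dx": 50,"dy": -35,"dz": -110,"twist": -18,"fingers": 1},
])

```text
clock: 0.72
eef_pos: [0.2229, -0.4135, 0.3432]
tool_rot: [0.939, 0.345, 0.0, 0.003]
ft_force: [1.1, -0.2, -1.7]
grip_width: 0.0259
grasp_force: 0.0
```

```bash
python3 - <<'E'
from h import *
o=bot.get_obs(); print(o["clock"],o["joint_pos"],o["eef_pos"],o["grip_width"],go(F[3],.2))
E
```

```text
0.7167 [-1.07592765e+00  1.55834534e-01  1.86753015e-01  1.59616974e+00
 -6.10336849e-04  1.36100089e+00] [ 0.22294011 -0.41350351  0.34322439] 0.025852872387389394 (array([ 405.6, -121.5,  141.9]), 'yaw', np.float64(40.37))
```

Emit:
carry_out([
  {"dx": 36,"dy": -11,"dz": 0,"twist": -6,"fingers": 1},
  {"dx": 73,"dy": -22,"dz": 0,"twist": -12,"fingers": 1},
  {"dx": 110,"dy": -33,"dz": 0,"twist": -18,"fingers": 1},
  {"dx": 147,"dy": -44,"dz": 10,"twist": -24,"fingers": 1},
  {"dx": 184,"dy": -55,"dz": 20,"twist": -30,"fingers": 1},
])

```text
clock: 1.13
eef_pos: [0.3285, -0.2488, 0.3217]
tool_rot: [0.816, 0.578, 0.0, 0.001]
ft_force: [0.7, -0.2, -0.4]
grip_width: 0.0003
grasp_force: 0.0
```

```bash
python3 - <<'E'
from h import *
o=bot.get_obs(); print(o["clock"],o["joint_pos"],o["eef_pos"],o["grip_width"],go(F[3],.1))
E
```

```text
1.1333 [-6.48191368e-01  3.99258047e-02  1.64142321e-03  1.53025265e+00
  1.35490413e-05  1.26128677e+00] [ 0.32845902 -0.24875475  0.3217212 ] 0.0002873527365806332 (array([220.8,  54.4, 221.7]), 'yaw', np.float64(70.59))
```

Emit:
carry_out([
  {"dx": 36,"dy": 9,"dz": 10,"twist": -5,"fingers": 1},
  {"dx": 72,"dy": 18,"dz": 20,"twist": -10,"fingers": 1},
  {"dx": 108,"dy": 27,"dz": 30,"twist": -15,"fingers": 1},
  {"dx": 143,"dy": 36,"dz": 45,"twist": -20,"fingers": 1},
  {"dx": 176,"dy": 44,"dz": 65,"twist": -20,"fingers": 1},
])

```text
clock: 1.55
eef_pos: [0.4299, -0.0974, 0.2569]
tool_rot: [0.704, 0.71, 0.001, 0.001]
ft_force: [0.4, -0.3, 0.2]
grip_width: -0.0003
grasp_force: 0.0
```

```bash
python3 - <<'E'
from h import *
o=bot.get_obs(); print(o["clock"],o["joint_pos"],o["eef_pos"],go(F[3],.06))
E
```

```text
1.55 [-2.22946518e-01  1.09873592e-01 -8.82489914e-02  1.36919554e+00
  5.67890949e-05  1.33845334e+00] [ 0.42991197 -0.09744996  0.25693247] (array([ 38.5,  23.3, 197. ]), 'yaw', np.float64(90.54))
```

Emit:
carry_out([
  {"dx": 20,"dy": 12,"dz": 33,"twist": 0,"fingers": 1},
  {"dx": 38,"dy": 23,"dz": 68,"twist": 0,"fingers": 1},
  {"dx": 38,"dy": 23,"dz": 108,"twist": 0,"fingers": 1},
  {"dx": 38,"dy": 23,"dz": 148,"twist": 0,"fingers": 1},
  {"dx": 38,"dy": 23,"dz": 186,"twist": 0,"fingers": 1},
])

```text
clock: 1.97
eef_pos: [0.451, -0.0603, 0.0686]
tool_rot: [0.704, 0.71, 0.0, 0.0]
ft_force: [0.8, -0.3, 0.4]
grip_width: 0.0001
grasp_force: 0.0
```

```bash
python3 - <<'E'
from h import *
o=bot.get_obs(); print(o["clock"],o["joint_pos"],o["eef_pos"],o["ft_force"],go(F[3],.043))
c=camera("wrist"); cv2.imwrite("pics/w2.png",c["image"][:,:,::-1])
E
```

```text
1.9667 [-1.32883411e-01  2.97492420e-01 -3.79055493e-01  8.93801534e-01
 -4.57231489e-05  1.43045274e+00] [ 0.45096456 -0.06029494  0.068612  ] [ 0.76058803 -0.29830314  0.44548001] (array([ 1.4,  2.6, 25.6]), 'yaw', np.float64(90.43))
```

View pics/w2.png

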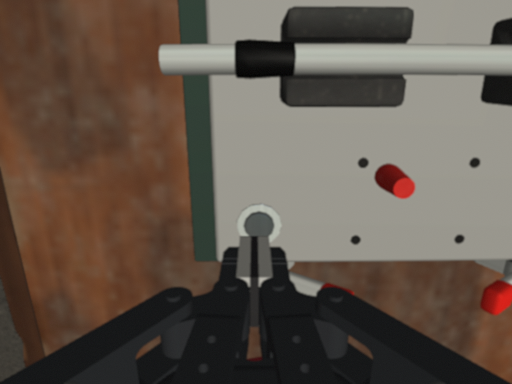

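The wrist view shows the shut fingertips at about (257,240), just over the corner 4 screw at (260,223). I'll shift slightly and approach.

Emit:
carry_out([
  {"dx": 1,"dy": 2,"dz": 10,"twist": 0,"fingers": 1},
  {"dx": 1,"dy": 2,"dz": 20,"twist": 0,"fingers": 1},
  {"dx": 1,"dy": 2,"dz": 23,"twist": 0,"fingers": 1},
  {"dx": 1,"dy": 2,"dz": 25,"twist": 0,"fingers": 1},
  {"dx": 1,"dy": 2,"dz": 25,"twist": 0,"fingers": 1},
])

```text
clock: 2.43
eef_pos: [0.4543, -0.0603, 0.0466]
tool_rot: [0.705, 0.709, 0.001, 0.001]
ft_force: [0.0, 0.7, -0.0]
grip_width: -0.0001
grasp_force: 0.0
```

Emit:
carry_out([
  {"dx": 1,"dy": 0,"dz": 2,"twist": 0,"fingers": 1},
  {"dx": 1,"dy": 0,"dz": 3,"twist": 0,"fingers": 1},
  {"dx": 1,"dy": 0,"dz": 4,"twist": 0,"fingers": 1},
  {"dx": 1,"dy": 0,"dz": 4,"twist": 0,"fingers": 1},
  {"dx": 1,"dy": 0,"dz": 4,"twist": 0,"fingers": 1},
])

```text
clock: 2.85
eef_pos: [0.4539, -0.0591, 0.043]
tool_rot: [0.705, 0.709, 0.001, 0.001]
ft_force: [-1.6, 0.3, 9.5]
grip_width: -0.0003
grasp_force: 4.6
```

Emit:
carry_out([
  {"dx": 0,"dy": 0,"dz": 0.5,"twist": 0,"fingers": 1},
  {"dx": 0,"dy": 0,"dz": 0.5,"twist": 0,"fingers": 1},
  {"dx": 0,"dy": 0,"dz": 0.5,"twist": 0,"fingers": 1},
  {"dx": 0,"dy": 0,"dz": 0.5,"twist": 0,"fingers": 1},
  {"dx": 0,"dy": 0,"dz": 0.5,"twist": 0,"fingers": 1},
])

```text
clock: 3.27
eef_pos: [0.454, -0.0591, 0.043]
tool_rot: [0.705, 0.709, 0.001, 0.001]
ft_force: [-3.2, 0.6, 12.5]
grip_width: -0.0002
grasp_force: 6.6
```

Emit:
carry_out([
  {"dx": 0,"dy": 0,"dz": -30,"twist": 0,"fingers": 1},
  {"dx": 10,"dy": 0,"dz": -58,"twist": 0,"fingers": 1},
  {"dx": 48,"dy": -1,"dz": -62,"twist": 0,"fingers": 1},
  {"dx": 88,"dy": -1,"dz": -62,"twist": 0,"fingers": 1},
  {"dx": 128,"dy": -1,"dz": -62,"twist": 0,"fingers": 1},
])

```text
clock: 3.68
eef_pos: [0.4522, 0.0699, 0.1044]
tool_rot: [0.706, 0.708, 0.001, 0.001]
ft_force: [0.3, -0.2, -0.3]
grip_width: 0.0001
grasp_force: 0.0
```

Emit:
carry_out([
  {"dx": 36,"dy": 0,"dz": 8,"twist": 0,"fingers": 1},
  {"dx": 42,"dy": 0,"dz": 34,"twist": 0,"fingers": 1},
  {"dx": 42,"dy": 0,"dz": 56,"twist": 0,"fingers": 1},
  {"dx": 42,"dy": 0,"dz": 57,"twist": 0,"fingers": 1},
  {"dx": 42,"dy": 0,"dz": 57,"twist": 0,"fingers": 1},
])

```text
clock: 4.1
eef_pos: [0.45, 0.1109, 0.0454]
tool_rot: [0.705, 0.709, -0.001, -0.001]
ft_force: [-0.1, 0.0, -0.2]
grip_width: 0.0005
grasp_force: 0.0
```

```bash
python3 - <<'E'
from h import *
o=bot.get_obs(); print(o["clock"],o["eef_pos"],o["ft_force"],go(F[2],.043))
E
```

```text
4.1 [0.45001592 0.11091501 0.045365  ] [-0.12698275  0.01088379 -0.24408105] (array([0.2, 1.5, 2.4]), 'yaw', np.float64(90.36))
```

Emit:
carry_out([
  {"dx": 0,"dy": 1,"dz": 2,"twist": 0,"fingers": 1},
  {"dx": 0,"dy": 1,"dz": 3,"twist": 0,"fingers": 1},
  {"dx": 0,"dy": 1,"dz": 4,"twist": 0,"fingers": 1},
  {"dx": 0,"dy": 1,"dz": 4.7,"twist": 0,"fingers": 1},
  {"dx": 0,"dy": 1,"dz": 4.7,"twist": 0,"fingers": 1},
])

```text
clock: 4.52
eef_pos: [0.453, 0.1108, 0.0421]
tool_rot: [0.705, 0.709, 0.001, 0.001]
ft_force: [-0.6, -0.2, 5.5]
grip_width: -0.0
grasp_force: 2.4
```

Emit:
carry_out([
  {"dx": 0,"dy": 0,"dz": 0.5,"twist": 0,"fingers": 1},
  {"dx": 0,"dy": 0,"dz": 1,"twist": 0,"fingers": 1},
  {"dx": 0,"dy": 0,"dz": 1,"twist": 0,"fingers": 1},
  {"dx": 0,"dy": 0,"dz": 1,"twist": 0,"fingers": 1},
  {"dx": 0,"dy": 0,"dz": 1,"twist": 0,"fingers": 1},
])

```text
clock: 4.93
eef_pos: [0.4528, 0.111, 0.0411]
tool_rot: [0.705, 0.709, 0.001, 0.0]
ft_force: [-1.0, -0.3, 5.3]
grip_width: 0.0001
grasp_force: 3.0
```

Emit:
carry_out([
  {"dx": 0,"dy": 0,"dz": 1,"twist": 0,"fingers": 1},
  {"dx": 0,"dy": 0,"dz": 2,"twist": 0,"fingers": 1},
  {"dx": 0,"dy": 0,"dz": 2.5,"twist": 0,"fingers": 1},
  {"dx": 0,"dy": 0,"dz": 2.5,"twist": 0,"fingers": 1},
  {"dx": 0,"dy": 0,"dz": 2.5,"twist": 0,"fingers": 1},
])

```text
clock: 5.35
eef_pos: [0.4525, 0.1113, 0.0393]
tool_rot: [0.705, 0.709, 0.001, 0.0]
ft_force: [-3.4, 0.3, 11.3]
grip_width: 0.0001
grasp_force: 6.2
```

Corner 3 sank about 3.7 mm (z 43 to 39.3 mm, 5 N rising to 11 N), while corner 4 held hard, so corner 3 is the soft one. I'll release most of the push to check that it springs back, then go over tab 3.

Emit:
carry_out([
  {"dx": 0,"dy": 0,"dz": -1.5,"twist": 0,"fingers": 1},
  {"dx": 0,"dy": 0,"dz": -3,"twist": 0,"fingers": 1},
  {"dx": 0,"dy": 0,"dz": -4,"twist": 0,"fingers": 1},
  {"dx": 0,"dy": 0,"dz": -4,"twist": 0,"fingers": 1},
  {"dx": 0,"dy": 0,"dz": -4,"twist": 0,"fingers": 1},
])

```text
clock: 5.77
eef_pos: [0.453, 0.1108, 0.0422]
tool_rot: [0.705, 0.709, 0.001, 0.001]
ft_force: [1.1, -1.9, 5.1]
grip_width: -0.0002
grasp_force: 2.1
```

Emit:
carry_out([
  {"dx": 0,"dy": 0,"dz": -30,"twist": 0,"fingers": 1},
  {"dx": 0,"dy": 0,"dz": -44,"twist": 0,"fingers": 1},
  {"dx": 20,"dy": 25,"dz": -44,"twist": 0,"fingers": 1},
  {"dx": 35,"dy": 48,"dz": -44,"twist": 0,"fingers": 1},
  {"dx": 35,"dy": 48,"dz": -44,"twist": 0,"fingers": 1},
])

```text
clock: 6.18
eef_pos: [0.5042, 0.149, 0.0859]
tool_rot: [0.705, 0.71, 0.003, 0.001]
ft_force: [1.3, 0.8, 0.5]
grip_width: 0.0
grasp_force: 0.0
```

```bash
python3 - <<'E'
from h import *
o=bot.get_obs(); print(o["clock"],o["eef_pos"],o["ft_force"],go(T[2]+[-.004,.001],.043))
c=camera("wrist"); cv2.imwrite("pics/w3.png",c["image"][:,:,::-1])
E
```

```text
6.1833 [0.50420172 0.14895027 0.08592865] [1.26326544 0.8373724  0.50654549] (array([-1.8, -4.4, 42.9]), 'yaw', np.float64(90.42))
```

View pics/w3.png

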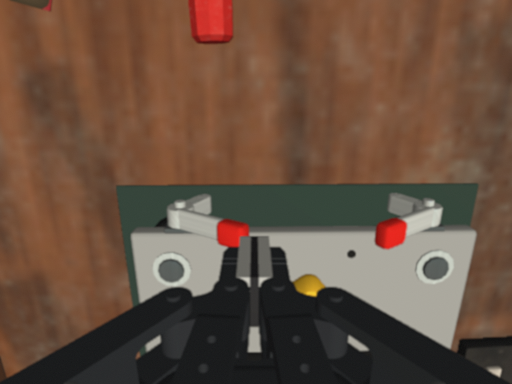

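The wrist view shows the fingertips at about (255,240), slightly past tab 3 at (233,234). I'll shift back 3 mm and press it down.

Emit:
carry_out([
  {"dx": 0,"dy": -3,"dz": 3,"twist": 0,"fingers": 1},
  {"dx": 0,"dy": -3,"dz": 8,"twist": 0,"fingers": 1},
  {"dx": 0,"dy": -3,"dz": 14,"twist": 0,"fingers": 1},
  {"dx": 0,"dy": -3,"dz": 20,"twist": 0,"fingers": 1},
  {"dx": 0,"dy": -3,"dz": 24,"twist": 0,"fingers": 1},
])

```text
clock: 6.65
eef_pos: [0.4983, 0.1463, 0.0618]
tool_rot: [0.705, 0.709, 0.002, 0.001]
ft_force: [4.1, 0.8, 5.2]
grip_width: 0.0001
grasp_force: 2.6
```

Emit:
carry_out([
  {"dx": 0,"dy": 1,"dz": 4,"twist": 0,"fingers": 1},
  {"dx": 0,"dy": 1,"dz": 8,"twist": 0,"fingers": 1},
  {"dx": 0,"dy": 2,"dz": 12,"twist": 0,"fingers": 1},
  {"dx": 0,"dy": 2,"dz": 15,"twist": 0,"fingers": 1},
  {"dx": 0,"dy": 2,"dz": 16,"twist": 0,"fingers": 1},
])

```text
clock: 7.07
eef_pos: [0.4979, 0.146, 0.0446]
tool_rot: [0.705, 0.709, -0.001, -0.001]
ft_force: [1.6, -0.1, 2.0]
grip_width: -0.0002
grasp_force: 1.0
```

Emit:
carry_out([
  {"dx": 0,"dy": 2,"dz": 1,"twist": 0,"fingers": 1},
  {"dx": 0,"dy": 2,"dz": 2,"twist": 0,"fingers": 1},
  {"dx": 0,"dy": 2,"dz": 2.5,"twist": 0,"fingers": 1},
  {"dx": 0,"dy": 2,"dz": 2.5,"twist": 0,"fingers": 1},
  {"dx": 0,"dy": 2,"dz": 2.5,"twist": 0,"fingers": 1},
])

```text
clock: 7.48
eef_pos: [0.4998, 0.146, 0.0429]
tool_rot: [0.705, 0.709, -0.001, -0.001]
ft_force: [-2.4, -0.5, 3.2]
grip_width: 0.0001
grasp_force: 1.6
```

Emit:
carry_out([
  {"dx": 0,"dy": 0,"dz": 0.5,"twist": 0,"fingers": 1},
  {"dx": 0,"dy": 0,"dz": 1,"twist": 0,"fingers": 1},
  {"dx": 0,"dy": 0,"dz": 1,"twist": 0,"fingers": 1},
  {"dx": 0,"dy": 0,"dz": 1,"twist": 0,"fingers": 1},
  {"dx": 0,"dy": 0,"dz": 1,"twist": 0,"fingers": 1},
])

```text
clock: 7.9
eef_pos: [0.5003, 0.1462, 0.0423]
tool_rot: [0.705, 0.709, -0.0, -0.0]
ft_force: [-4.2, -0.6, 5.7]
grip_width: -0.0003
grasp_force: 2.8
```

Emit:
carry_out([
  {"dx": 0,"dy": 0,"dz": 0.7,"twist": 0,"fingers": 1},
  {"dx": 0,"dy": 0,"dz": 1,"twist": 0,"fingers": 1},
  {"dx": 0,"dy": 0,"dz": 1,"twist": 0,"fingers": 1},
  {"dx": 0,"dy": 0,"dz": 1,"twist": 0,"fingers": 1},
  {"dx": 0,"dy": 0,"dz": 1,"twist": 0,"fingers": 1},
])

```text
clock: 8.32
eef_pos: [0.5004, 0.1463, 0.0418]
tool_rot: [0.705, 0.709, -0.0, -0.0]
ft_force: [-4.9, -0.8, 7.6]
grip_width: 0.0001
grasp_force: 4.3
```

Emit:
carry_out([
  {"dx": 0,"dy": 0,"dz": -3,"twist": 0,"fingers": 1},
  {"dx": 0,"dy": 0,"dz": -20,"twist": 0,"fingers": 1},
  {"dx": -10,"dy": -15,"dz": -38,"twist": 0,"fingers": 1},
  {"dx": -35,"dy": -46,"dz": -38,"twist": 0,"fingers": 1},
  {"dx": -35,"dy": -48,"dz": -38,"twist": 0,"fingers": 1},
])

```text
clock: 8.73
eef_pos: [0.4465, 0.1077, 0.0779]
tool_rot: [0.706, 0.709, -0.004, -0.002]
ft_force: [-1.7, 0.1, -0.8]
grip_width: 0.0
grasp_force: 0.0
```

```bash
python3 - <<'E'
from h import *
o=bot.get_obs(); print(o["clock"],o["eef_pos"],o["ft_force"],go(F[2],.046))
c=camera("wrist"); cv2.imwrite("pics/w4.png",c["image"][:,:,::-1])
E
```

```text
8.7333 [0.44645685 0.10767619 0.07787823] [-1.65835216  0.06405546 -0.76659023] (array([ 3.5,  5.3, 31.8]), 'yaw', np.float64(90.24))
```

View pics/w4.png

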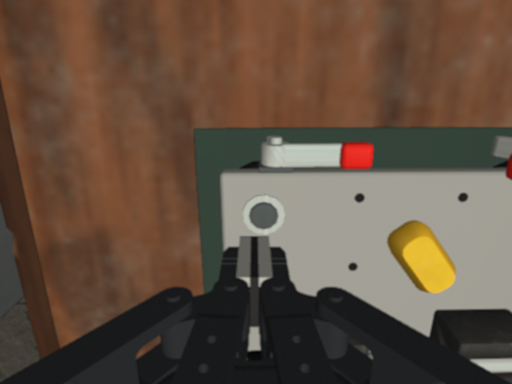

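The wrist view shows shim 3 lying flat, lever level from (265,155) to the tab at (357,155). The corner 3 screw is at (263,214), just ahead of the fingertips.

Emit:
carry_out([
  {"dx": 0,"dy": 1,"dz": 12,"twist": 0,"fingers": 1},
  {"dx": 0,"dy": 1,"dz": 26,"twist": 0,"fingers": 1},
  {"dx": 0,"dy": 1,"dz": 32,"twist": 0,"fingers": 1},
  {"dx": 0,"dy": 1,"dz": 32,"twist": 0,"fingers": 1},
  {"dx": 0,"dy": 1,"dz": 32,"twist": 0,"fingers": 1},
])

```text
clock: 9.2
eef_pos: [0.4543, 0.1111, 0.0468]
tool_rot: [0.705, 0.709, -0.0, -0.0]
ft_force: [0.4, 0.8, 0.3]
grip_width: -0.0001
grasp_force: 0.0
```

Emit:
carry_out([
  {"dx": 0,"dy": -2.5,"dz": 2,"twist": 0,"fingers": 1},
  {"dx": 0,"dy": -2.5,"dz": 3.5,"twist": 0,"fingers": 1},
  {"dx": 0,"dy": -2.5,"dz": 4.5,"twist": 0,"fingers": 1},
  {"dx": 0,"dy": -2.5,"dz": 5,"twist": 0,"fingers": 1},
  {"dx": 0,"dy": -2.5,"dz": 5,"twist": 0,"fingers": 1},
])

```text
clock: 9.62
eef_pos: [0.4517, 0.1112, 0.0426]
tool_rot: [0.705, 0.709, 0.0, 0.0]
ft_force: [-1.6, -0.3, 5.2]
grip_width: -0.0004
grasp_force: 2.3
```

Emit:
carry_out([
  {"dx": 0,"dy": 0,"dz": 0.6,"twist": 0,"fingers": 1},
  {"dx": 0,"dy": 0,"dz": 1.2,"twist": 0,"fingers": 1},
  {"dx": 0,"dy": 0,"dz": 1.2,"twist": 0,"fingers": 1},
  {"dx": 0,"dy": 0,"dz": 1.2,"twist": 0,"fingers": 1},
  {"dx": 0,"dy": 0,"dz": 1.2,"twist": 0,"fingers": 1},
])

```text
clock: 10.03
eef_pos: [0.4516, 0.1113, 0.0419]
tool_rot: [0.705, 0.709, 0.001, -0.0]
ft_force: [-2.4, 1.4, 8.2]
grip_width: -0.0002
grasp_force: 4.5
```

Emit:
carry_out([
  {"dx": 0,"dy": 0,"dz": 0.6,"twist": 0,"fingers": 1},
  {"dx": 0,"dy": 0,"dz": 0.6,"twist": 0,"fingers": 1},
  {"dx": 0,"dy": 0,"dz": 0.6,"twist": 0,"fingers": 1},
  {"dx": 0,"dy": 0,"dz": 0.6,"twist": 0,"fingers": 1},
  {"dx": 0,"dy": 0,"dz": 0.6,"twist": 0,"fingers": 1},
])

```text
clock: 10.45
eef_pos: [0.4516, 0.1113, 0.0418]
tool_rot: [0.705, 0.709, 0.001, -0.0]
ft_force: [-5.1, 1.4, 13.0]
grip_width: 0.0
grasp_force: 6.6
```

```bash
python3 - <<'E'
from h import *
f=[]
for i in range(6):
    c=camera("top"); o=bot.get_obs(); f.append(np.r_[o["ft_force"],o["eef_pos"][2]*1000])
print(np.round(f,1))
x0,y0,x1,y1=165,130,305,250
cv2.imwrite("pics/end.png",cv2.resize(c["image"][y0:y1,x0:x1,::-1],None,fx=5,fy=5,interpolation=cv2.INTER_CUBIC))
E
```

```text
[[-4.9  1.  12.5 41.8]
 [-5.4 -0.1 13.  41.8]
 [-4.9 -0.7 13.5 41.8]
 [-3.7  0.1 12.6 41.8]
 [-5.2  0.  12.6 41.8]
 [-4.8  1.  13.  41.8]]
```

View pics/end.png

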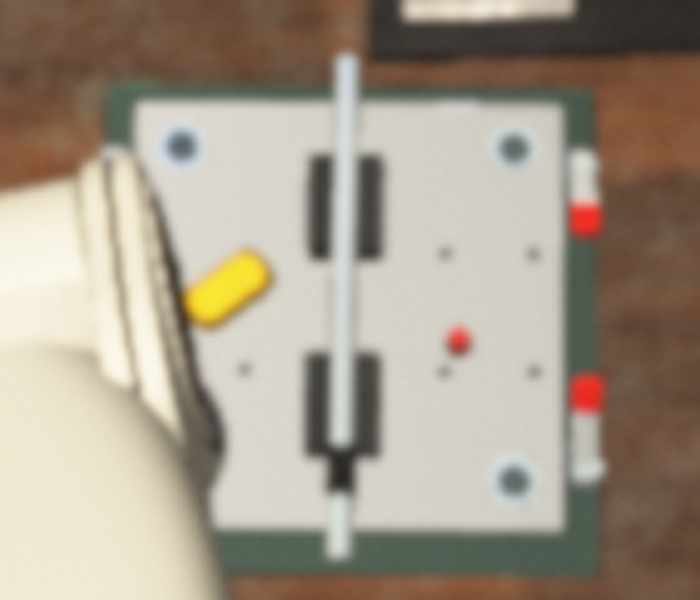

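The final view shows the plate, clip (230,288), ferrule (459,341) and right-hand shims unmoved. The push holds steady at about 12.8 N at z = 41.8 mm, so the shim is carrying the corner.

```bash
python3 -c "
from h import *
print(job_done())"
```

```text
the job is handed in; nothing more can be done
None
```

Corner 3 (near left) was the soft one, sinking about 3.7 mm and springing back; I pressed shim 3 flat and handed the job in holding about 13 N on that corner, which now sinks only about 1 mm. Corner 4 tested hard, and I did not press corners 1 and 2 once the soft one was found.

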